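# Discharge and rock out a tight filter block

### The arm

A 6-joint arm with a two-finger parallel gripper is mounted at the origin on the work surface. World frame = base frame: x ahead of the robot, y to its left, z up, the work surface at z = 0. Lengths are in m, angles in rad, forces in N, time in s.
With the tool pointing down it reaches from about 0.375 to 0.975 m from the base axis. Payload 3.8 kg.
Tool frame: the origin (TCP) lies on the centre line of the jaws, within the pads' length; the fingertips stand 14 mm ahead of it and the grasp point (between the pads) lies 5 mm behind it; x points along the fingers, y is the direction in which the jaws open and shut, and the axes are right-handed (so a half turn about x gives the same grasp; the last joint's range is limited). The gripper opens to 85 mm and grips with 20 to 120 N. Pads are 22 mm wide; open, the fingers measure 114 mm over their backs; the gripper's body (76 mm by 85 mm) begins 54 mm behind the grasp point. The pads swing forward as they close: fully open they stand 13 mm farther back than shut.
Start: joints at [-1.204, 0.264, 1.604, -0, 1.274, -0.037], TCP at [0.265, -0.621, 0.245] pointing down, gripper open.
Joint ranges: [-2.63, 2.63], [-0.94, 2.18], [0.31, 2.57], [-1.31, 4.45], [0, 2.66], [-2.55, 2.55]. Speed limits (rad/s): [2.57, 2.57, 3.14, 3.14, 3.14, 3.14].

### API

Orientations are given as a rotation vector (axis times angle).
In Python, from workcell import bot gives the robot as it stands.
- The arm moves only by the shell command python3 -m creep 'ROWS' [FORCE]. ROWS is JSON, a list of rows, each an object with "grip": the finger opening in cm, from 0 to 8.54; "dp": the shift along the tool's x, y, z in cm, a list of three; "rotation": the turn, a rotation vector about the tool's x, y, z in rad, a list of three. A call has 1 to 5 rows; each row is the pose to reach, as a shift and turn from the pose commanded when the call began, along the tool's axes at that moment; what a row does not reach only later rows make up. A row lasts 1/12 s, in which the tool goes at most 41.7 mm and 7.16 degrees, less where a joint would pass 70% of its speed; a pose out of reach is approached as far as the arm can. A call with a gripper value outside its range is refused whole. The fingers move at their own pace and stop on an object; FORCE is the grip in N (left out, the last holds). Time passes only in rows, so rows that repeat a pose let the fingers close. It gives the time, the measured TCP pose, the force and the opening at its end, in the units of the state.
- bot.read_state(): the state, without advancing time (a new reading comes with each control period).
- bot.read_camera(name): name is "scene" or "top" or "wrist"; returns (picture, depth): 480x640x3 uint8, red, green, blue; 480x640 float32, m along the optical axis (not along the pixel's ray), 0 where there is no reading.
- bot.get_calibration(name): a dict with "fx", "fy", "cx", "cy" (pixels), "rvec" (rotation vector, rad) and "tvec" (3), from world to camera coordinates, as OpenCV has them. Camera axes: x right, y down, z forward; pixel columns grow to the right and rows downward; lengths in m; the calibration is good to about 2 mm. The wrist camera is an equidistant fisheye: a pixel r from the principal point sees the ray r / f radians off the axis. A picture is of the moment at which its call begins: read the wrist's pose just before it. get_calibration takes no time and is no camera call; for the wrist camera it gives the pose at the moment of the call.
- bot.finish_job(): hands the job in, once; it reports no verdict.
The state is a dict: "time": time; "q": joint angles; "joint_vel": joint speeds; "joint_torque": joint torques, N m; "tool_pos": TCP position; "tcp_rot": TCP orientation; "wrist_force": force on the tool from outside, world axes, zero at the start; "torque": the same for the moment, N m; "width": opening from 0.0 (shut) to 1.0 (fully open).
Only numpy, scipy, OpenCV 4.12 (cv2) and the standard library are available. Lean on these libraries where they do the work, as an engineer would, in place of code of your own. Each camera call takes 0.05 s, during which the arm holds its last target.

### The job

Before the filter block leaves its seat, squeeze the trigger of the clamped ioniser gun all the way and let it spring back. Then take the block by the tab on top and rock it from side to side (towards one sprung jaw, then the other, several times) while easing it up until it frees; the seat is held down only weakly by magnets, so do not pull it up off its base. Finish still holding the block upright and still over its seat, just clear, its underside about 20 mm above the mouth of the seat, and leave everything else on the bench where it is.

Things in the scene. Friction and masses are not known exactly. Their poses are not given: they have to be found in the camera images.
- mount: Black base plate 100 x 130 x 6 mm (x, y, z) fixed on the bench, carrying the aluminium seat. Origin: centre of the plate's underside, on the bench. Its y axis runs from one sprung jaw to the other (the rocking direction), z up.
- seat (a joint): How far the seat has been lifted off its base plate, m: 0 at rest. Its weight and magnets hold it down with about 9 N. Dragging the block straight up takes about 12 N and so lifts the seat. Its guide only lets it go up.
- seat_mouth (a point): Point on the seat's centre line, 42 mm above the bench, at its mouth. The pocket's floor is 14 mm above the bench; end walls (tops 42 mm above the bench) fit the block within about 1 mm along x; jaw housings at y = 40 to 52 mm either side (base plate's frame) are 46 mm above the bench.
- jaws (a point): Point midway between the two sprung brass jaws, 36 mm above the bench on the seat's centre line. Jaw noses (5 mm radius) press on the block's two narrow (y) faces, about 10 N each; friction there (about 6 N each) is all that holds the block. Below them the block has 4 mm of room each side, so it can lean about 0.1 to 0.15 rad either way along y.
- block: The filter block: aluminium, 36 x 50 mm (x, y), 54 mm tall, a round amber window in each x face, a black grip tab on top. About 0.16 kg. Origin: centre of its underside, 14 mm above the bench when seated; axes as the base plate's. It frees once it has risen about 22 mm. To lean 0.1 rad its middle must rise 2.5 mm. Eased up while its sides slide opposite ways, it does not drag the seat.
- block_tab (a point): Centre of the grip tab, 75 mm above the block's underside (89 mm above the bench when seated). The tab is 18 mm (x) by 30 mm (y), and runs from 54 to 96 mm above the underside. Gripping it across its 30 mm (y) gives the firmest hold for rocking.
- gun: Grey ioniser gun lying on its side in a fixed cradle, nozzle roughly towards the seat. Origin: on the bench below the barrel's axis, where the grip meets it. Its x axis runs along the barrel to the nozzle (tip 110 mm out), the grip runs along -y to 120 mm, z up. The barrel is 42 mm across, its axis 62 mm above the bench.
- gun_grip (a point): Centre of the grip, 70 mm along -y from the gun's origin and 62 mm above the bench. The grip is a bar 30 mm wide (along the gun's x) and 30 mm thick (47 to 77 mm above the bench). Below it here is only a flat plate 6 mm high on the bench.
- trigger (a joint): Squeeze angle of the trigger, rad: 0 let go, 0.28 fully squeezed (a stop). A spring returns it; about 2.3 N at the pad starts it, about 5.5 N brings it to the stop.
- trigger_pad (a point): Point on the front (gun's +x) face of the black trigger blade, opposite the grip's centre, 41 mm from it along the gun's x when let go. The blade is 68 mm long, 10 mm thick, 22 mm high, with 16 mm between it and the grip; it hinges by the barrel, 44 mm from here. Grip and blade together measure 56 mm here when let go, about 44 mm squeezed.
- dropper: Bystander: small amber dropper bottle, 28 mm across, 65 mm tall, standing behind the seat. Not to be disturbed. Origin: on its underside.
- optic_post: Bystander: plain steel post, 25 mm across, 75 mm tall, standing to the right of the seat. Not to be disturbed. Origin: on its underside.
- slide_box: Bystander: white box 85 x 50 x 30 mm. Not to be disturbed. Origin: on its underside.
- wash_bottle: Bystander: white bottle 60 mm across, 150 mm tall. Not to be disturbed. Origin: on its underside.
- driver: Bystander: black screwdriver about 210 mm long, lying flat. Not to be disturbed. Origin: on its underside.
- lens_ring: Bystander: black ring 50 mm across, 12 mm tall. Not to be disturbed. Origin: on its underside.
- spare_block: Bystander: plain aluminium block 50 x 36 x 54 mm without a grip tab. Not to be disturbed. Origin: on its underside.
Things that resemble listed ones, but are neither listed nor needed, are in the scene too. Leave any brown look-alike of the block alone. What is shaped like the gun but yellow is not meant.

How it is judged:
By the outcome, as a careful person would: the job done as asked, in the order asked, and still so for the second after the job is handed in, while the arm keeps its last pose, push and grip.
It also fails if it takes over 50 s, if anything falls off the work surface, if the arm or the gripper's body presses on something with over 40 N, if the wrist force passes 120 N, or if a joint passes its speed limit or range.

## Working session

There is one attempt and no reset: what is moved stays moved. The work goes in short steps, Python scripts to look and compute and a shell command to move; the robot and the scene stay as the last step left them, time stands still between calls to the robot, and variables do not carry over. Pictures are saved under pics/ and viewed, and the job is handed in when it is done.

```bash
ls; mkdir -p pics
python3 - <<'E'
from workcell import bot
import cv2,numpy as np
print(bot.read_state())
for n in("scene","top","wrist"):
    c=bot.get_calibration(n);print(n,c)
    p,d=bot.read_camera(n);cv2.imwrite(f"pics/{n}0.png",p[:,:,::-1]);np.save(f"pics/{n}0_d.npy",d);np.save(f"pics/{n}0_p.npy",p)
E
```

```text
pics
{'time': 0.0, 'q': array([-1.20390506e+00,  2.64774295e-01,  1.60537661e+00, -6.73131693e-06,
        1.27371064e+00, -3.68934770e-02]), 'joint_vel': array([ 0.00114298, -0.00137052,  0.00121056,  0.00140139, -0.00078724,
       -0.00204301]), 'joint_torque': array([-1.04921695e-03, -5.15119851e+01, -3.67309570e+01, -2.56752332e-05,
        1.31494371e-02, -2.39097591e-05]), 'tool_pos': array([ 0.26495592, -0.62005842,  0.24394634]), 'tcp_rot': array([ 1.99990802,  0.41170802, -2.00068188]), 'wrist_force': array([-0.52700886,  0.00759316,  0.6443985 ]), 'torque': array([-0.01654312,  0.01530241,  0.01501063]), 'width': 0.9965111945527122}
scene {'fx': 595.4519112183482, 'fy': 595.4519112183482, 'cx': 316.5418478640421, 'cy': 240.6706769534603, 'rvec': array([ 1.12027156,  2.50598188, -0.83846432]), 'tvec': array([ 0.33544354, -0.27014778,  1.37143448])}
top {'fx': 498.89486793594466, 'fy': 498.89486793594466, 'cx': 318.2219796180292, 'cy': 239.63765154786452, 'rvec': array([ 2.16449495, -2.17277306,  0.13145828]), 'tvec': array([0.03764469, 0.53882733, 0.89280911])}
wrist {'fx': 371.64829954431775, 'fy': 371.64829954431775, 'cx': 317.1491077078732, 'cy': 233.23452055513832, 'rvec': array([-2.38918208,  1.57716541,  0.25832527]), 'tvec': array([-0.6753886 , -0.04079821,  0.38057898])}
```

View pics/scene0.png

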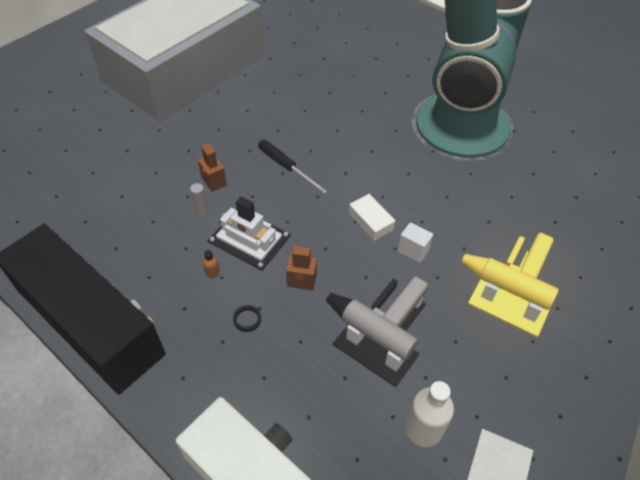

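View pics/top0.png

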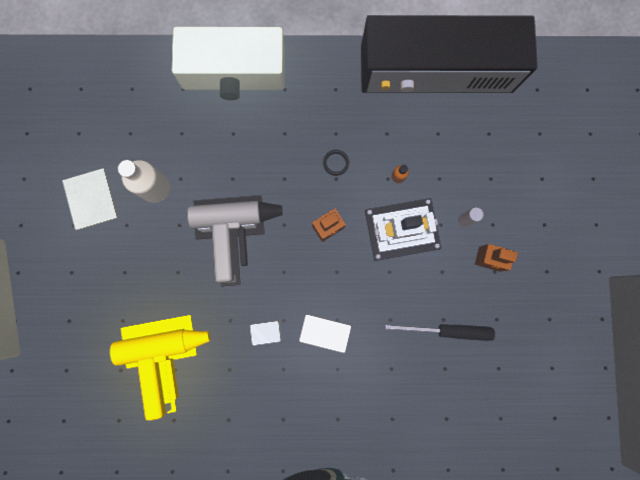

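View pics/wrist0.png

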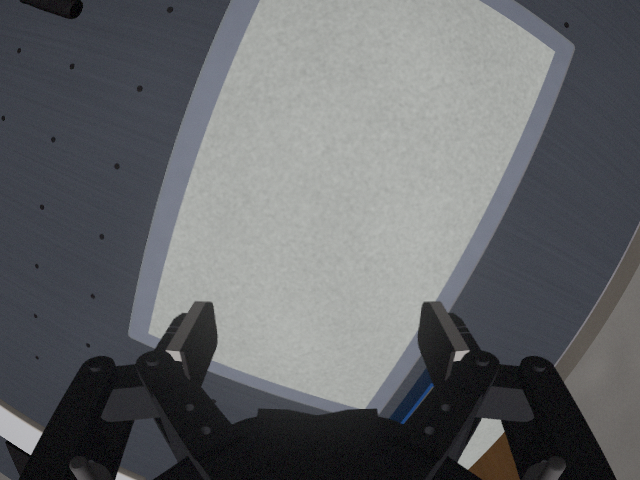

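```bash
cat > h.py <<'E'
import numpy as np,cv2
from workcell import bot
def RT(c): return cv2.Rodrigues(np.array(c['rvec']))[0],np.array(c['tvec'])
def ray(c,u,v,z):
    R,t=RT(c); d=R.T@np.array([(u-c['cx'])/c['fx'],(v-c['cy'])/c['fy'],1]); o=-R.T@t
    return o+d*(z-o[2])/d[2]
def cloud(c,d):
    R,t=RT(c); v,u=np.indices(d.shape)
    P=np.stack([(u-c['cx'])/c['fx']*d,(v-c['cy'])/c['fy']*d,d],-1)
    W=(P-t)@R; W[d==0]=np.nan; return W
def proj(c,p):
    R,t=RT(c); q=R@np.array(p)+t; return c['fx']*q[0]/q[2]+c['cx'],c['fy']*q[1]/q[2]+c['cy']
E
python3 - <<'E'
from h import *
c=bot.get_calibration("top");d=np.load("pics/top0_d.npy");p=np.load("pics/top0_p.npy")
W=cloud(c,d)
print(-RT(c)[0].T@RT(c)[1])
z=W[...,2]
print("bench",np.nanmedian(z))
for n,(x0,y0,x1,y1) in dict(mount=(355,190,450,270),gun=(180,185,290,290)).items():
    Z=(np.nan_to_num(z[y0:y1,x0:x1])*1000).clip(0,110)/110*255
    a=np.hstack([cv2.applyColorMap(cv2.resize(Z.astype(np.uint8),None,fx=4,fy=4,interpolation=0),2),cv2.resize(p[y0:y1,x0:x1,::-1],None,fx=4,fy=4,interpolation=2)])
    print(a.shape);cv2.imwrite(f"pics/c_{n}.png",cv2.resize(a,(800,int(a.shape[0]*800/a.shape[1]))))
for u,v in [(412,222),(368,213),(428,201),(438,248),(378,258),(330,223),(265,333),(225,215),(223,260),(243,245),(400,170),(476,214)]:
    print(u,v,W[v,u].round(4))
def box(n,lo,hi,win):
    x0,y0,x1,y1=win;m=np.zeros_like(z,bool);m[y0:y1,x0:x1]=1
    m&=(z>lo)&(z<hi); q=W[m]
    r=cv2.minAreaRect((q[:,:2]*1000).astype(np.float32)); print(n,m.sum(),q.mean(0).round(4),r)
M=(355,190,450,270)
box("plate",.003,.009,M);box("tab",.095,.125,M);box("blocktop",.058,.075,M);box("seat",.036,.052,M)
box("grip",.06,.09,(205,232,236,290));box("trig",.055,.09,(237,222,250,270));box("barrel",.06,.095,(185,195,285,232))
E
```

```text
[0.4364286  0.04473946 0.946778  ]
bench 0.0013759667654224153
(320, 760, 3)
(420, 880, 3)
412 222 [ 0.5593 -0.1226  0.1118]
368 213 [ 0.5922 -0.0598  0.0079]
428 201 [ 0.6144 -0.1742  0.0116]
438 248 [ 0.525  -0.1922  0.0052]
378 258 [ 0.506  -0.0771  0.0097]
330 223 [0.5603 0.0158 0.0965]
265 333 [0.371  0.1303 0.0541]
225 215 [0.5773 0.1994 0.0808]
223 260 [0.4986 0.2024 0.076 ]
243 245 [0.5247 0.1678 0.0765]
400 170 [ 0.6619 -0.113   0.0629]
476 214 [ 0.5788 -0.2442  0.0747]
plate 1656 [ 0.56   -0.1225  0.0059] ((561.4901123046875, -125.39555358886719), (181.38784790039062, 152.7305450439453), 89.4393539428711)
tab 214 [ 0.561  -0.1244  0.1093] ((561.7826538085938, -125.57331848144531), (18.072134017944336, 30.96649932861328), 9.184521675109863)
blocktop 354 [ 0.5582 -0.1208  0.0684] ((561.9771728515625, -125.91646575927734), (38.32796096801758, 50.73067855834961), 9.528304100036621)
seat 793 [ 0.5599 -0.1225  0.0435] ((562.1256713867188, -125.62345123291016), (52.66268539428711, 115.97525787353516), 9.600236892700195)
grip 905 [0.5048 0.2029 0.0767] ((505.03155517578125, 204.3856964111328), (87.67857360839844, 30.58808708190918), 4.707566738128662)
trig 318 [0.5294 0.1692 0.0716] ((528.3252563476562, 171.04640197753906), (21.415969848632812, 76.59707641601562), 86.79600524902344)
barrel 2152 [0.578  0.1886 0.0785] ((575.6355590820312, 182.11880493164062), (53.9652214050293, 164.33187866210938), 3.9003210067749023)
```

Run:
```python
from h import *
p=np.load("pics/scene0_p.npy")
a=cv2.resize(p[180:290,180:330,::-1],None,fx=5,fy=5,interpolation=2)
cv2.imwrite("pics/c_sc.png",a)
```

```text
(no output)
```

View pics/c_mount.png

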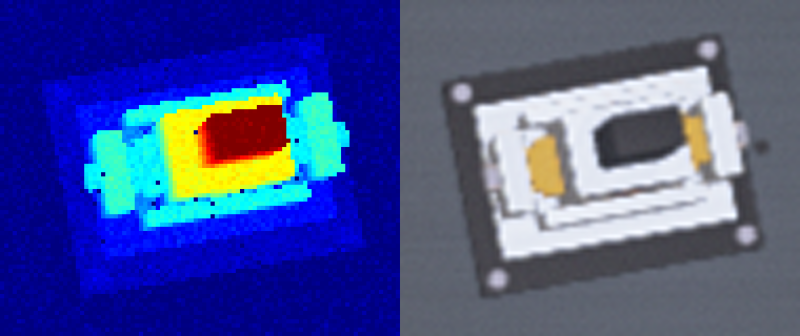

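View pics/c_gun.png

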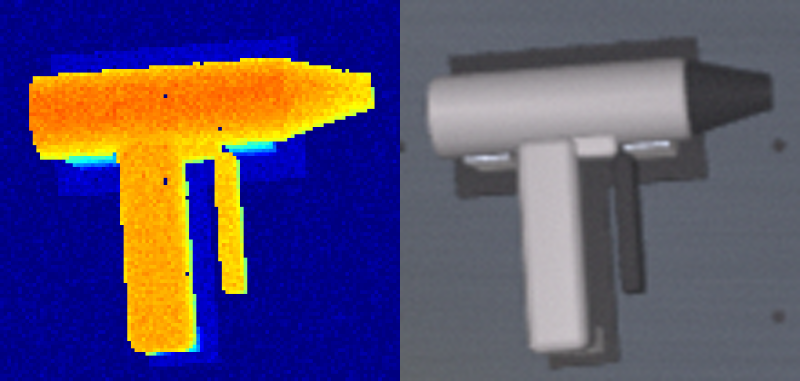

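View pics/c_sc.png

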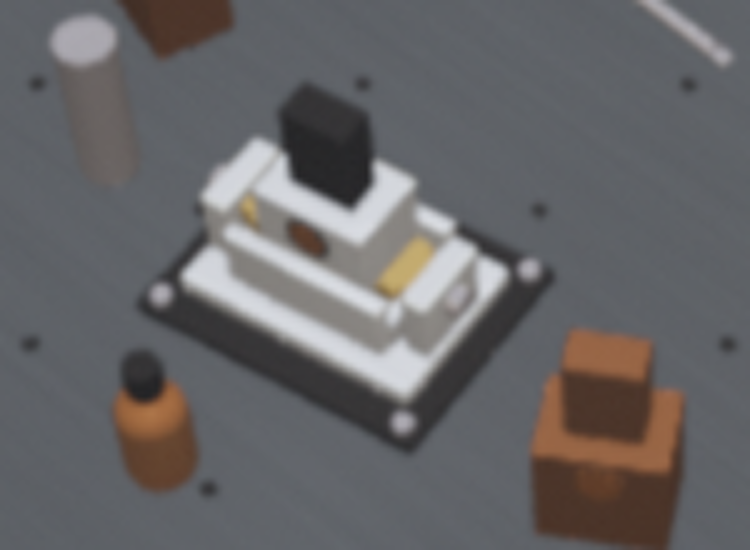

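The gun I want is the grey one, at top (225,215) with its trigger at (242,245). The yellow look-alike at (165,350) is not it. The block is the aluminium one with the black tab at top (412,222), sitting in the white seat. The brown look-alikes are at (330,223) and (497,257), and the tabless spare block is at (265,333). The close crops confirm the choice, with an amber window and black tab on the block and a black trigger blade on the grey gun.

```bash
cat >> h.py <<'E'
from scipy.spatial.transform import Rotation as Ro
def goal(yaw): # tool x down, tool y at yaw
    x=np.array([0,0,-1.]);y=np.array([np.cos(yaw),np.sin(yaw),0]);return np.stack([x,y,np.cross(x,y)],1)
def delta(pos,yaw,cmd=None):
    s=bot.read_state();R=Ro.from_rotvec(s['tcp_rot']).as_matrix();G=goal(yaw)
    print("pos",s['tool_pos'].round(4),"dp cm",(R.T@(np.array(pos)-s['tool_pos'])*100).round(2),"rot",Ro.from_matrix(R.T@G).as_rotvec().round(4))
E
python3 - <<'E'
from h import *
c=bot.get_calibration("top");W=cloud(c,np.load("pics/top0_d.npy"));z=W[...,2]
s=bot.read_state();R=Ro.from_rotvec(s['tcp_rot']).as_matrix();print(R.round(3),s['q'][0])
# plate screws
P=[ray(c,355+(u-400)/4.21,190+v/4.21,.008)[:2] for u,v in [(461,92),(708,48),(746,234),(498,278)]]
print(np.round(P,4),np.mean(P,0)); 
for a,b in((1,0),(2,3)): e=P[b]-P[a] if False else P[b if 1 else 0]-P[a]; print(np.degrees(np.arctan2(-e[0],e[1])),np.linalg.norm(e))
def rows(win,lo,hi):
    x0,y0,x1,y1=win;m=np.zeros_like(z,bool);m[y0:y1,x0:x1]=1;m&=(z>lo)&(z<hi);q=W[m]
    return q
q=rows((205,236,236,282),.07,.085);print("grip",cv2.minAreaRect((q[:,:2]*1000).astype(np.float32)))
q=rows((237,228,250,275),.066,.085);print("trig",cv2.minAreaRect((q[:,:2]*1000).astype(np.float32)))
q=rows((185,190,285,240),.078,.09);a=np.polyfit(q[:,1],q[:,0],1);print("barrel ridge x at y=.205",np.polyval(a,.205),np.degrees(np.arctan(a[0])))
print("tip",rows((185,190,290,240),.055,.09)[:,1].min(), "toptab proj",proj(c,(.5618,-.1256,.11)))
for y in (np.radians(-86+0),np.radians(94.)): delta((.515,.198,.16),y)
E
```

```text
[[-0.001  0.393 -0.92 ]
 [ 0.002 -0.92  -0.393]
 [-1.    -0.002 -0.   ]] -1.2039148007167313
[[ 0.5944 -0.0626]
 [ 0.6144 -0.1754]
 [ 0.5293 -0.1901]
 [ 0.5099 -0.0779]] [ 0.56199744 -0.12650528]
10.033529482705019 0.11447910497023882
9.843104488847908 0.11380903666365358
grip ((501.7344055175781, 204.23965454101562), (80.6523208618164, 30.44855308532715), 4.571441650390625)
trig ((523.5829467773438, 169.45010375976562), (67.33657836914062, 13.01085376739502), 7.358473777770996)
barrel ridge x at y=.205 0.5776594459806828 -5.390954984271823
tip 0.10022776754655707 toptab proj (np.float64(413.5284977298309), np.float64(220.71896048850547))
pos [ 0.265  -0.6202  0.2442] dp cm [  8.54 -65.4  -55.14] rot [3.34e-01 3.00e-04 1.80e-03]
pos [ 0.265  -0.6202  0.2442] dp cm [  8.54 -65.4  -55.14] rot [-2.8076e+00 -2.5000e-03  4.0000e-04]
```

```bash
python3 -m creep '[{"grip":8.54,"dp":[0,-65,-55],"rotation":[0.32,0,0]},{"grip":8.54,"dp":[0,-65,-55],"rotation":[0.32,0,0]},{"grip":8.54,"dp":[0,-65,-55],"rotation":[0.32,0,0]},{"grip":8.54,"dp":[0,-65,-55],"rotation":[0.32,0,0]},{"grip":8.54,"dp":[0,-65,-55],"rotation":[0.32,0,0]}]' 25; python3 -c "
from h import *
delta((.512,.198,.16),np.radians(-85.2))"
```

```text
time: 0.57
tool_pos: [0.3264, -0.4196, 0.2447]
tcp_rot: [2.179, 0.091, -2.18]
wrist_force: [0.5, -0.1, -0.1]
width: 1.0
pos [ 0.3264 -0.4196  0.2447] dp cm [  8.51 -60.01 -23.6 ] rot [-0.001   0.0003  0.0009]
```

```bash
python3 -m creep '[{"grip":8.54,"dp":[0,-19.3,-7.6],"rotation":[0,0,0]},{"grip":8.54,"dp":[0,-19.3,-7.6],"rotation":[0,0,0]},{"grip":8.54,"dp":[0,-19.3,-7.6],"rotation":[0,0,0]},{"grip":8.54,"dp":[0,-19.3,-7.6],"rotation":[0,0,0]},{"grip":8.54,"dp":[0,-19.3,-7.6],"rotation":[0,0,0]}]' 
python3 -m creep '[{"grip":8.54,"dp":[0,-19.3,-7.6],"rotation":[0,0,0]},{"grip":8.54,"dp":[0,-19.3,-7.6],"rotation":[0,0,0]},{"grip":8.54,"dp":[0,-19.3,-7.6],"rotation":[0,0,0]},{"grip":8.54,"dp":[0,-19.3,-7.6],"rotation":[0,0,0]},{"grip":8.54,"dp":[0,-19.3,-7.6],"rotation":[0,0,0]}]' 
python3 -m creep '[{"grip":8.54,"dp":[0,-19.3,-7.6],"rotation":[0,0,0]},{"grip":8.54,"dp":[0,-19.3,-7.6],"rotation":[0,0,0]},{"grip":8.54,"dp":[0,-19.3,-7.6],"rotation":[0,0,0]},{"grip":8.54,"dp":[0,-19.3,-7.6],"rotation":[0,0,0]},{"grip":8.54,"dp":[0,-19.3,-7.6],"rotation":[0,0,0]}]' 
python3 -c "
from h import *
delta((.512,.198,.16),np.radians(-85.2))"
```

```text
time: 0.98
tool_pos: [0.3859, -0.2208, 0.2451]
tcp_rot: [2.179, 0.091, -2.179]
wrist_force: [0.1, 0.3, -0.5]
width: 0.999
time: 1.4
tool_pos: [0.4455, -0.0221, 0.2454]
tcp_rot: [2.179, 0.091, -2.178]
wrist_force: [0.1, 0.6, -0.5]
width: 1.002
time: 1.82
tool_pos: [0.5051, 0.1767, 0.2451]
tcp_rot: [2.178, 0.092, -2.178]
wrist_force: [0.6, -1.1, -0.0]
width: 0.999
pos [0.5051 0.1767 0.2451] dp cm [ 8.51 -2.06 -0.87] rot [ 0.0006  0.     -0.0001]
```

```bash
python3 -m creep '[{"grip":8.54,"dp":[3,-2,-0.8],"rotation":[0,0,0]},{"grip":8.54,"dp":[8,-2,-0.8],"rotation":[0,0,0]},{"grip":8.54,"dp":[8,-2,-0.8],"rotation":[0,0,0]},{"grip":8.54,"dp":[8,-2,-0.8],"rotation":[0,0,0]}]' 
python3 -c "
from h import *
delta((.512,.198,.05),np.radians(-85.2))
c=bot.get_calibration('wrist');print(c)
p,d=bot.read_camera('wrist');cv2.imwrite('pics/w1.png',p[:,:,::-1]);np.save('pics/w1.npy',d)"
```

```text
time: 2.15
tool_pos: [0.5078, 0.1942, 0.1608]
tcp_rot: [2.166, 0.089, -2.187]
wrist_force: [-0.1, -0.6, 0.5]
width: 1.001
pos [0.5078 0.1942 0.1608] dp cm [11.07 -0.37 -0.56] rot [ 0.0009  0.0096 -0.0025]
{'fx': 371.64829954431775, 'fy': 371.64829954431775, 'cx': 317.1491077078732, 'cy': 233.23452055513832, 'rvec': array([-2.11896755,  1.94790405,  0.32324389]), 'tvec': array([0.14882294, 0.4785597 , 0.47032109])}
```

View pics/w1.png

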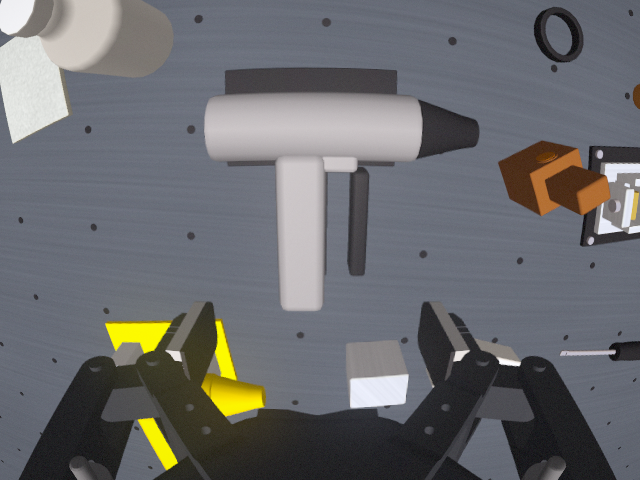

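```bash
cat >> h.py <<'E'
def fray(c,u,v,z):
    R,t=RT(c);a=np.array([(u-c['cx']),(v-c['cy'])]);r=np.hypot(*a);th=r/c['fx']
    d=R.T@np.r_[a/r*np.sin(th),np.cos(th)];o=-R.T@t;return o+d*(z-o[2])/d[2]
E
python3 - <<'E'
from h import *
c=dict(fx=371.648,cx=317.149,cy=233.2345,rvec=np.array([-2.11896755,  1.94790405,  0.32324389]),tvec=np.array([0.14882294, 0.4785597 , 0.47032109]))
for n,u,v,z in [("gl",276,200,.077),("gl",279,290,.077),("gr",325,200,.077),("gr",324,290,.077),("br",369,200,.073),("br",366,262,.073),("end",301,310,.07),("bend",357,275,.07),("bhinge",358,168,.073)]:
    print(n,fray(c,u,v,z).round(4))
print(bot.get_calibration('wrist')['tvec']); delta((.512,.198,.05),np.radians(-85.2))
E
```

```text
gl [0.5368 0.2193 0.077 ]
gl [0.4778 0.2146 0.077 ]
gr [0.5392 0.1906 0.077 ]
gr [0.4803 0.1858 0.077 ]
br [0.5405 0.1641 0.073 ]
br [0.5002 0.1607 0.073 ]
end [0.4599 0.1995 0.07  ]
bend [0.4893 0.1649 0.07  ]
bhinge [0.5592 0.1728 0.073 ]
[0.14948813 0.4810645  0.47127562]
pos [0.5098 0.1943 0.1636] dp cm [11.36 -0.36 -0.3 ] rot [ 0.0001  0.0048 -0.0013]
```

```bash
python3 -m creep '[{"grip":8.54,"dp":[4,-0.2,-0.25],"rotation":[0,0,0]},{"grip":8.54,"dp":[8,-0.2,-0.25],"rotation":[0,0,0]},{"grip":8.54,"dp":[11.2,-0.2,-0.25],"rotation":[0,0,0]},{"grip":8.54,"dp":[11.2,-0.2,-0.25],"rotation":[0,0,0]},{"grip":8.54,"dp":[11.2,-0.2,-0.25],"rotation":[0,0,0]}]' 
python3 -c "
from h import *
delta((.512,.1965,.05),np.radians(-85.2))
p,d=bot.read_camera('wrist');cv2.imwrite('pics/w2.png',p[:,:,::-1])"
```

```text
time: 2.62
tool_pos: [0.5138, 0.1964, 0.0539]
tcp_rot: [2.178, 0.089, -2.181]
wrist_force: [0.5, 0.8, -0.2]
width: 1.0
pos [0.5138 0.1964 0.0539] dp cm [ 0.39 -0.03  0.17] rot [-0.0013  0.0014 -0.0004]
```

View pics/w2.png

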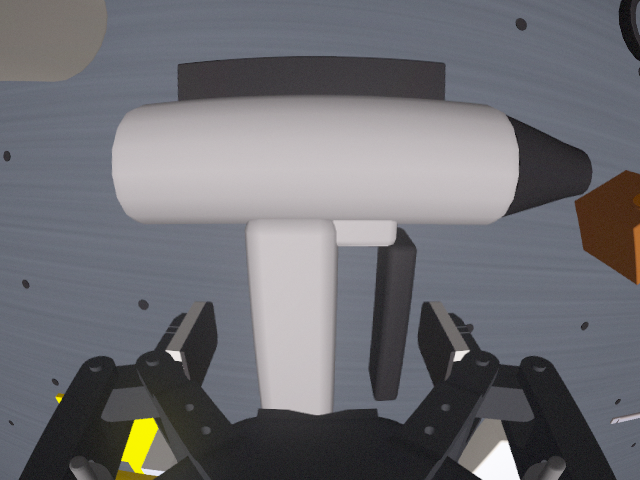

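The fingers straddle the grip (col 250–335) and the blade (375–410), with pads at 215 and 420. Next I close them.

```bash
python3 -m creep '[{"grip":6.5,"dp":[0,0,0],"rotation":[0,0,0]},{"grip":5.6,"dp":[0,0,0],"rotation":[0,0,0]},{"grip":5.2,"dp":[0,0,0],"rotation":[0,0,0]},{"grip":4.8,"dp":[0,0,0],"rotation":[0,0,0]},{"grip":4.8,"dp":[0,0,0],"rotation":[0,0,0]}]' 20
python3 -m creep '[{"grip":4.4,"dp":[0,0,0],"rotation":[0,0,0]},{"grip":4.0,"dp":[0,0,0],"rotation":[0,0,0]},{"grip":4.0,"dp":[0,0,0],"rotation":[0,0,0]},{"grip":4.0,"dp":[0,0,0],"rotation":[0,0,0]},{"grip":4.0,"dp":[0,0,0],"rotation":[0,0,0]}]' 
python3 -c "
from h import *
p,d=bot.read_camera('wrist');cv2.imwrite('pics/w3.png',p[:,:,::-1]);print(bot.read_state()['width']*85.4)"
```

```text
time: 3.08
tool_pos: [0.5161, 0.196, 0.0564]
tcp_rot: [2.182, 0.09, -2.172]
wrist_force: [-0.3, -8.1, 6.4]
width: 0.56
time: 3.5
tool_pos: [0.5161, 0.1963, 0.0566]
tcp_rot: [2.183, 0.09, -2.173]
wrist_force: [-0.0, -7.0, 6.7]
width: 0.557
47.51690841652929
```

View pics/w3.png

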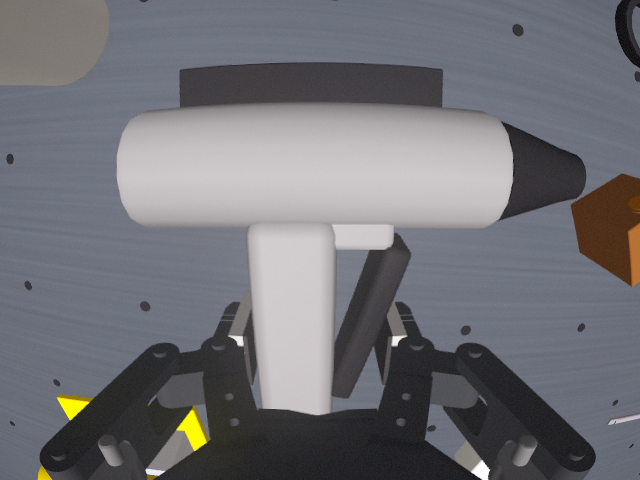

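```bash
python3 -m creep '[{"grip":3.6,"dp":[0,0,0],"rotation":[0,0,0]},{"grip":3.6,"dp":[0,0,0],"rotation":[0,0,0]},{"grip":3.6,"dp":[0,0,0],"rotation":[0,0,0]}]' 35
python3 -c "
from h import *
c=bot.get_calibration('wrist')
p,d=bot.read_camera('wrist');cv2.imwrite('pics/w4.png',p[200:420,200:460,::-1].repeat(3,0).repeat(3,1)[:600,:780]);print(bot.read_state()['width']*85.4)
A=fray(c,408,254,.073);B=fray(c,352,395,.073);e=(B-A)[:2];print(A,B,np.linalg.norm(e),np.degrees(np.arctan2(e[1],-e[0]))+4.7)
"
```

```text
time: 3.8
tool_pos: [0.516, 0.1965, 0.0566]
tcp_rot: [2.183, 0.09, -2.173]
wrist_force: [-0.8, -6.1, 8.3]
width: 0.547
46.747429725863725
[0.55569103 0.16813568 0.073     ] [0.49307721 0.17905917 0.073     ] 0.06355952149895777 14.596117406815694
```

View pics/w4.png

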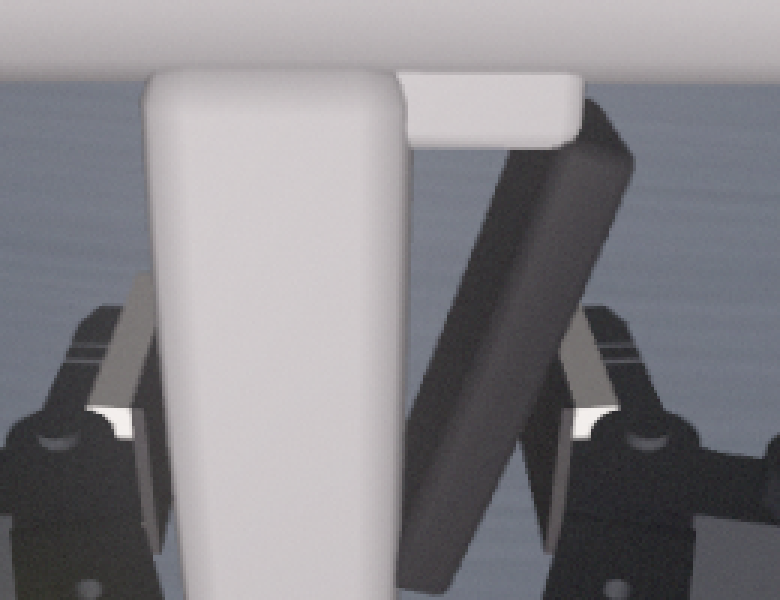

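```bash
python3 -m creep '[{"grip":6,"dp":[0,0,0],"rotation":[0,0,0]},{"grip":8.5,"dp":[0,0,0],"rotation":[0,0,0]},{"grip":8.5,"dp":[0,0,0],"rotation":[0,0,0]},{"grip":8.5,"dp":[0,0,0],"rotation":[0,0,0]},{"grip":8.5,"dp":[0,0,0],"rotation":[0,0,0]}]' 
python3 -c "
from h import *
c=bot.get_calibration('wrist')
p,d=bot.read_camera('wrist');cv2.imwrite('pics/w5.png',p[:,:,::-1])
delta((.562,-.126,.19),np.radians(-80.2))
"
```

```text
time: 4.27
tool_pos: [0.5143, 0.1978, 0.0541]
tcp_rot: [2.18, 0.092, -2.177]
wrist_force: [0.1, 0.8, -0.2]
width: 0.994
pos [0.5142 0.1977 0.0538] dp cm [-13.63  32.65  -2.07] rot [-0.0871 -0.0009  0.0005]
```

View pics/w5.png

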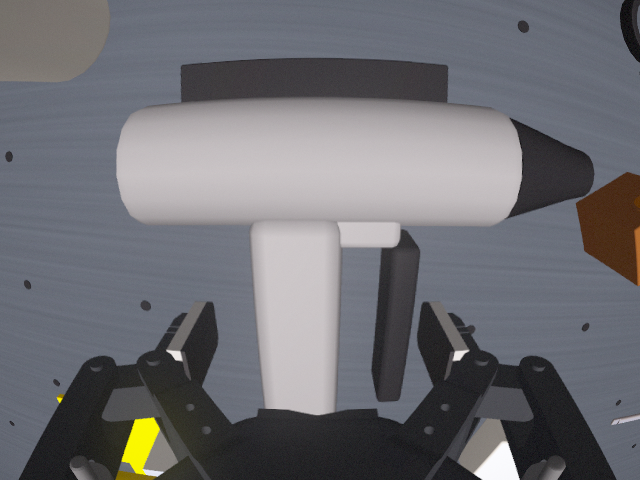

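The trigger has sprung back. I compare the blade angle before and after, then rise.

```bash
python3 -c "
from h import *
c=bot.get_calibration('wrist')
A=fray(c,418,252,.073);B=fray(c,401,396,.073);e=(B-A)[:2];print(A,B,np.linalg.norm(e),np.degrees(np.arctan2(e[1],-e[0]))+4.7)
"
python3 -m creep '[{"grip":8.5,"dp":[-4,0,0],"rotation":[0,0,0]},{"grip":8.5,"dp":[-8,0,0],"rotation":[0,0,0]},{"grip":8.5,"dp":[-12,0,0],"rotation":[0,0,0]},{"grip":8.5,"dp":[-14,4,-0.3],"rotation":[0,0,0]},{"grip":8.5,"dp":[-14,8,-0.6],"rotation":[-0.04,0,0]}]' 
python3 -m creep '[{"grip":8.5,"dp":[0,4,-0.3],"rotation":[-0.04,0,0]},{"grip":8.5,"dp":[0,8,-0.6],"rotation":[-0.04,0,0]},{"grip":8.5,"dp":[0,12,-0.9],"rotation":[-0.04,0,0]},{"grip":8.5,"dp":[0,16,-1.2],"rotation":[-0.04,0,0]},{"grip":8.5,"dp":[0,16,-1.2],"rotation":[-0.04,0,0]}]'
python3 -c "
from h import *
delta((.562,-.126,.19),np.radians(-80.2))
"
```

```text
[0.55593199 0.16697985 0.073     ] [0.49369254 0.16073238 0.073     ] 0.06255221339137729 -1.0320364697479176
time: 4.73
tool_pos: [0.5303, 0.1215, 0.2002]
tcp_rot: [2.169, 0.142, -2.143]
wrist_force: [1.4, -0.0, 0.5]
width: 0.996
time: 5.15
tool_pos: [0.5593, -0.0441, 0.1938]
tcp_rot: [2.139, 0.167, -2.135]
wrist_force: [0.8, 0.4, -0.5]
width: 0.994
pos [ 0.5593 -0.0441  0.1938] dp cm [0.4  8.13 1.03] rot [-0.012  -0.0014 -0.0035]
```

```bash
python3 -m creep '[{"grip":8.5,"dp":[0,4,0.5],"rotation":[-0.01,0,0]},{"grip":8.5,"dp":[0,8.1,1],"rotation":[-0.01,0,0]},{"grip":8.5,"dp":[0,8.1,1],"rotation":[-0.01,0,0]},{"grip":8.5,"dp":[0,8.1,1],"rotation":[-0.01,0,0]},{"grip":8.5,"dp":[0,8.1,1],"rotation":[-0.01,0,0]}]'
python3 -c "
from h import *
delta((.562,-.126,.088),np.radians(-80.2))
c=bot.get_calibration('wrist');p,d=bot.read_camera('wrist');cv2.imwrite('pics/w6.png',p[:,:,::-1])
import pickle;pickle.dump(c,open('c6','wb'))
"
```

```text
time: 5.57
tool_pos: [0.5611, -0.119, 0.193]
tcp_rot: [2.131, 0.186, -2.132]
wrist_force: [0.2, -0.4, -0.2]
width: 0.997
pos [ 0.5611 -0.119   0.193 ] dp cm [10.5   0.72  0.03] rot [0.0019 0.0003 0.001 ]
```

View pics/w6.png

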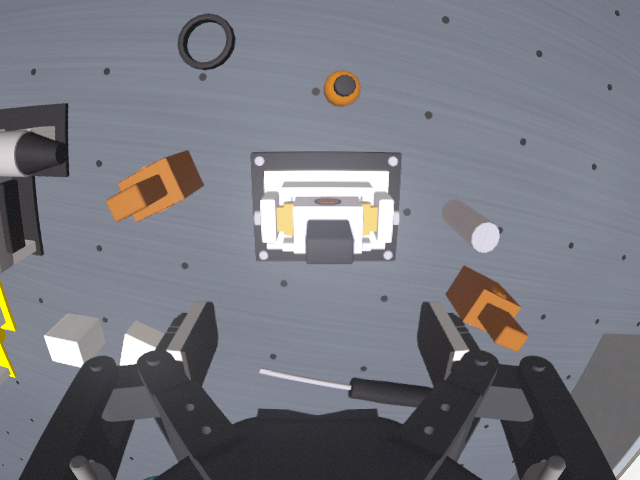

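```bash
python3 -c "
from h import *
import pickle
c=pickle.load(open('c6','rb'))
S=np.array([fray(c,u,v,.007)[:2] for u,v in [(259,161),(393,161),(388,255),(264,255)]]);print(S.round(4),S.mean(0))
for a,b in((1,0),(2,3)): e=S[b]-S[a];print(np.degrees(np.arctan2(-e[0],e[1])),np.linalg.norm(e))
for u,v in [(306,263),(353,263),(329.5,252)]: print(fray(c,u,v,.110).round(4))
p=cv2.imread('pics/w6.png')[140:280,235:420];cv2.imwrite('pics/w6c.png',cv2.resize(p,None,fx=4,fy=4,interpolation=2))
delta((.562,-.126,.088),np.radians(-80.2))
"
```

```text
[[ 0.5941 -0.064 ]
 [ 0.6143 -0.1771]
 [ 0.529  -0.1922]
 [ 0.5094 -0.0797]] [ 0.56169629 -0.12825613]
10.082989800064396 0.11489267682442635
9.860786306573633 0.11414115298861464
[ 0.5522 -0.1149  0.11  ]
[ 0.5571 -0.1436  0.11  ]
[ 0.5618 -0.1279  0.11  ]
pos [ 0.5611 -0.1184  0.193 ] dp cm [10.5   0.77  0.04] rot [0.0031 0.0003 0.0009]
```

View pics/w6c.png

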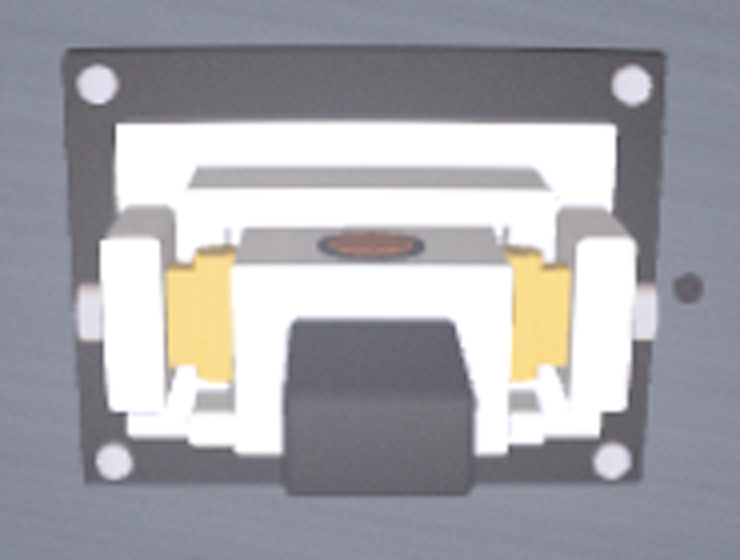

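```bash
python3 -m creep '[{"grip":8.5,"dp":[2,0,0],"rotation":[0,0,0]},{"grip":8.5,"dp":[5,0,0],"rotation":[0,0,0]},{"grip":8.5,"dp":[5,0,0],"rotation":[0,0,0]},{"grip":8.5,"dp":[5,0,0],"rotation":[0,0,0]},{"grip":8.5,"dp":[5,0,0],"rotation":[0,0,0]}]'
python3 -c "
from h import *
delta((.5617,-.127,.086),np.radians(-80.05))
delta((.5617,-.127,.086),np.radians(-80.05))
"
```

```text
time: 6.03
tool_pos: [0.5617, -0.1185, 0.144]
tcp_rot: [2.13, 0.187, -2.129]
wrist_force: [0.9, 0.0, 0.5]
width: 0.998
pos [ 0.5617 -0.1185  0.144 ] dp cm [5.8  0.84 0.15] rot [ 0.0017 -0.0003  0.    ]
pos [ 0.5617 -0.1185  0.144 ] dp cm [5.8  0.84 0.15] rot [ 0.0017 -0.0003  0.    ]
```

```bash
python3 -m creep '[{"grip":8.5,"dp":[0,0.8,0.15],"rotation":[0,0,0]},{"grip":8.5,"dp":[2.5,0.8,0.15],"rotation":[0,0,0]},{"grip":8.5,"dp":[5.0,0.8,0.15],"rotation":[0,0,0]},{"grip":8.5,"dp":[5.0,0.8,0.15],"rotation":[0,0,0]},{"grip":8.5,"dp":[5.0,0.8,0.15],"rotation":[0,0,0]}]'
python3 -c "
from h import *
c=bot.get_calibration('wrist');p,d=bot.read_camera('wrist');cv2.imwrite('pics/w7.png',p[:,:,::-1])
delta((.5617,-.127,.086),np.radians(-80.05))
"
```

```text
time: 6.45
tool_pos: [0.5607, -0.1278, 0.0933]
tcp_rot: [2.129, 0.186, -2.133]
wrist_force: [-0.1, -0.2, 0.5]
width: 0.996
pos [ 0.5619 -0.1281  0.0945] dp cm [ 0.85 -0.11 -0.  ] rot [ 0.     -0.001  -0.0005]
```

View pics/w7.png

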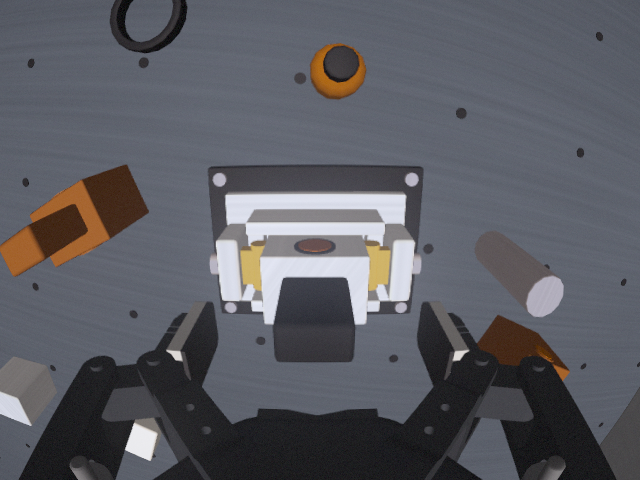

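```bash
python3 -m creep '[{"grip":8.5,"dp":[0.4,-0.12,0],"rotation":[0,0,0]},{"grip":8.5,"dp":[0.8,-0.12,0],"rotation":[0,0,0]},{"grip":6,"dp":[0.8,-0.12,0],"rotation":[0,0,0]},{"grip":4,"dp":[0.8,-0.12,0],"rotation":[0,0,0]},{"grip":3.5,"dp":[0.8,-0.12,0],"rotation":[0,0,0]}]' 30
python3 -m creep '[{"grip":3.4,"dp":[0,0,0],"rotation":[0,0,0]},{"grip":3.2,"dp":[0,0,0],"rotation":[0,0,0]},{"grip":3.2,"dp":[0,0,0],"rotation":[0,0,0]}]' 30
python3 -c "
from h import *
delta((.5617,-.127,.086),np.radians(-80.05))
c=bot.get_calibration('wrist');p,d=bot.read_camera('wrist');cv2.imwrite('pics/w8.png',p[:,:,::-1])
"
```

```text
time: 6.92
tool_pos: [0.5613, -0.1265, 0.0857]
tcp_rot: [2.131, 0.185, -2.13]
wrist_force: [0.1, -0.9, -0.4]
width: 0.596
time: 7.17
tool_pos: [0.5611, -0.1265, 0.0854]
tcp_rot: [2.131, 0.186, -2.13]
wrist_force: [-0.1, 0.1, -0.3]
width: 0.373
pos [ 0.5611 -0.1265  0.0854] dp cm [-0.06  0.06 -0.05] rot [ 0.0002 -0.0002 -0.0001]
```

View pics/w8.png

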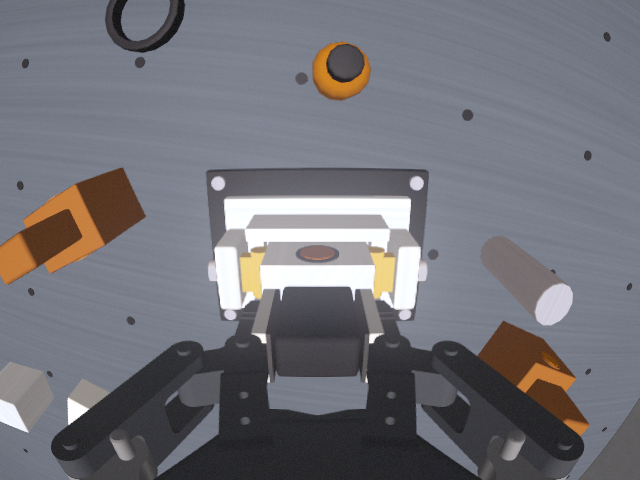

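```bash
python3 -m creep '[{"grip":3.0,"dp":[0,0,0],"rotation":[0,0,0]},{"grip":2.8,"dp":[0,0,0],"rotation":[0,0,0]},{"grip":2.5,"dp":[0,0,0],"rotation":[0,0,0]},{"grip":2.5,"dp":[0,0,0],"rotation":[0,0,0]},{"grip":2.5,"dp":[0,0,0],"rotation":[0,0,0]}]' 70
cat > t.py <<'E'
import sys,numpy as np
# t.py D0 list of theta,h(mm)
D0=float(sys.argv[1]);L=[tuple(map(float,a.split(','))) for a in sys.argv[2:]]
tA,hA=L[0]
for t,h in L[1:]:
    f=t-tA;DA=D0+hA;DB=D0+h;print(t,h,"dp cm",round((DA-DB*np.cos(f))/10,3),round(-DB*np.sin(f)/10,3),"rot z",round(f,3))
E
python3 t.py 49.5 0,0 .02,.6 .04,1.2 .06,1.9 .08,2.4
python3 t.py 49.5 .08,2.4 .04,2.8 0,3.3 -.04,3.8 -.08,4.3 -.1,4.6; python3 -c "
from h import *
print(bot.read_state()['width'],bot.read_state()['wrist_force'],bot.read_state()['torque'])"
```

```text
time: 7.63
tool_pos: [0.561, -0.1265, 0.0854]
tcp_rot: [2.131, 0.186, -2.13]
wrist_force: [-0.5, 0.5, 2.6]
width: 0.346
0.02 0.6 dp cm -0.059 -0.1 rot z 0.02
0.04 1.2 dp cm -0.116 -0.203 rot z 0.04
0.06 1.9 dp cm -0.181 -0.308 rot z 0.06
0.08 2.4 dp cm -0.223 -0.415 rot z 0.08
0.04 2.8 dp cm -0.036 0.209 rot z -0.04
0.0 3.3 dp cm -0.073 0.422 rot z -0.08
-0.04 3.8 dp cm -0.102 0.638 rot z -0.12
-0.08 4.3 dp cm -0.121 0.857 rot z -0.16
-0.1 4.6 dp cm -0.133 0.969 rot z -0.18
0.34581202446155973 [-0.54092328  0.48010015  2.6388918 ] [0.08278319 0.13597513 0.0438688 ]
```

```bash
python3 -m creep '[{"grip":2.5,"dp":[-0.03,-0.05,0],"rotation":[0,0,0.01]},{"grip":2.5,"dp":[-0.06,-0.10,0],"rotation":[0,0,0.02]},{"grip":2.5,"dp":[-0.12,-0.20,0],"rotation":[0,0,0.04]},{"grip":2.5,"dp":[-0.18,-0.31,0],"rotation":[0,0,0.06]},{"grip":2.5,"dp":[-0.22,-0.42,0],"rotation":[0,0,0.08]}]'
cat > st.py <<'E'
from h import *
import sys
s=bot.read_state();R=Ro.from_rotvec(s['tcp_rot']).as_matrix();G=goal(np.radians(-80.05))
r=Ro.from_matrix(G.T@R).as_rotvec();x=R[:,0];p=s['tool_pos']
# where tool axis meets jaw height .036, and D
D=(p[2]-.036)/-x[2];J=p+x*D
ym=np.array([-np.sin(np.radians(9.95)),np.cos(np.radians(9.95)),0])
print("tilt",r.round(4),"h mm",round(D*1000-49.4,2),"J off along y_m mm",round((J-np.array([.561,-.1265,.036]))@ym*1000,2),"F",s['wrist_force'].round(1),"M",s['torque'].round(2),"w",round(s['width'],3))
E
python3 st.py
```

```text
time: 8.05
tool_pos: [0.5602, -0.1219, 0.0871]
tcp_rot: [2.101, 0.097, -2.086]
wrist_force: [1.0, 0.7, -0.2]
width: 0.342
tilt [0.0002 0.0001 0.0808] h mm 1.89 J off along y_m mm 0.5 F [ 1.   0.7 -0.2] M [0.54 0.02 0.02] w 0.342
```

```bash
python3 -m creep '[{"grip":2.5,"dp":[-0.04,0.21,0],"rotation":[0,0,-0.04]},{"grip":2.5,"dp":[-0.07,0.42,0],"rotation":[0,0,-0.08]},{"grip":2.5,"dp":[-0.10,0.64,0],"rotation":[0,0,-0.12]},{"grip":2.5,"dp":[-0.12,0.86,0],"rotation":[0,0,-0.16]},{"grip":2.5,"dp":[-0.13,0.97,0],"rotation":[0,0,-0.18]}]'; python3 st.py
python3 t.py 49.5 -.1,4.6 -.06,5.1 -.01,5.6 .04,6.2 .08,6.7 .1,7
python3 -c "
from h import *
p,d=bot.read_camera('wrist');cv2.imwrite('pics/w9.png',p[:,:,::-1])
p,d=bot.read_camera('scene');cv2.imwrite('pics/s9.png',cv2.resize(p[150:300,150:330,::-1],None,fx=4,fy=4))
"
```

```text
time: 8.47
tool_pos: [0.5619, -0.1323, 0.0889]
tcp_rot: [2.165, 0.299, -2.184]
wrist_force: [0.9, 0.3, -0.7]
width: 0.338
tilt [ 1.000e-04 -2.000e-04 -1.006e-01] h mm 3.81 J off along y_m mm -0.57 F [ 0.9  0.3 -0.7] M [-0.3  -0.26  0.04] w 0.338
-0.06 5.1 dp cm -0.046 -0.218 rot z 0.04
-0.01 5.6 dp cm -0.078 -0.495 rot z 0.09
0.04 6.2 dp cm -0.106 -0.777 rot z 0.14
0.08 6.7 dp cm -0.119 -1.006 rot z 0.18
0.1 7.0 dp cm -0.127 -1.122 rot z 0.2
```

View pics/w9.png

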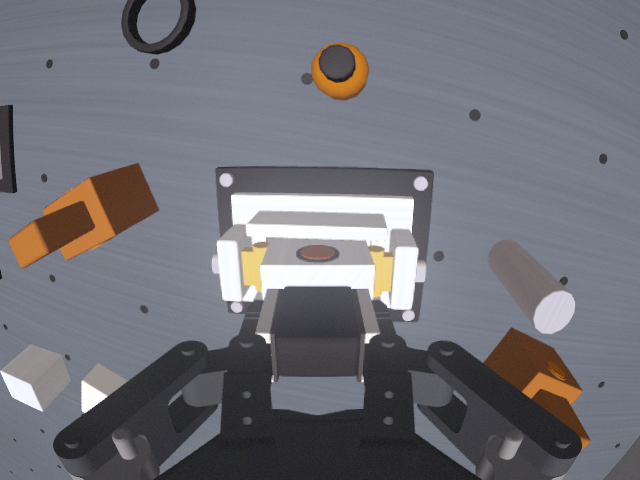

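View pics/s9.png

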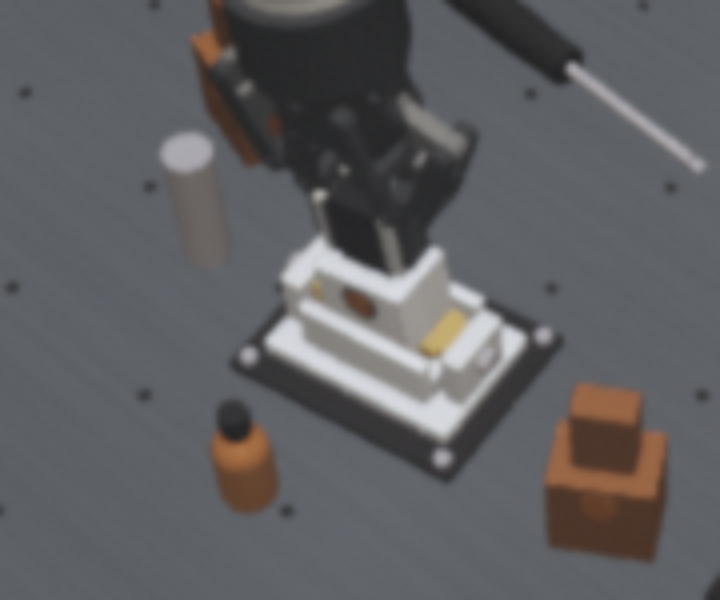

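```bash
python3 -m creep '[{"grip":2.5,"dp":[-0.05,-0.22,0],"rotation":[0,0,0.04]},{"grip":2.5,"dp":[-0.08,-0.50,0],"rotation":[0,0,0.09]},{"grip":2.5,"dp":[-0.11,-0.78,0],"rotation":[0,0,0.14]},{"grip":2.5,"dp":[-0.12,-1.01,0],"rotation":[0,0,0.18]},{"grip":2.5,"dp":[-0.13,-1.12,0],"rotation":[0,0,0.20]}]'; python3 st.py
python3 t.py 49.5 .1,7 .06,7.5 .01,8 -.04,8.6 -.08,9.1 -.1,9.4
python3 t.py 49.5 -.1,9.4 -.06,9.9 -.01,10.5 .04,11 .08,11.5 .1,11.8
```

```text
time: 8.98
tool_pos: [0.5596, -0.1196, 0.0917]
tcp_rot: [2.092, 0.076, -2.073]
wrist_force: [-0.1, -1.9, -1.7]
width: 0.341
tilt [-1.200e-03  1.000e-04  1.023e-01] h mm 6.54 J off along y_m mm 1.29 F [-0.1 -1.9 -1.7] M [ 0.2   0.09 -0.05] w 0.341
0.06 7.5 dp cm -0.045 0.228 rot z -0.04
0.01 8.0 dp cm -0.077 0.517 rot z -0.09
-0.04 8.6 dp cm -0.103 0.811 rot z -0.14
-0.08 9.1 dp cm -0.115 1.049 rot z -0.18
-0.1 9.4 dp cm -0.123 1.17 rot z -0.2
-0.06 9.9 dp cm -0.045 -0.238 rot z 0.04
-0.01 10.5 dp cm -0.086 -0.539 rot z 0.09
0.04 11.0 dp cm -0.101 -0.844 rot z 0.14
0.08 11.5 dp cm -0.111 -1.092 rot z 0.18
0.1 11.8 dp cm -0.118 -1.218 rot z 0.2
```

```bash
python3 -m creep '[{"grip":2.5,"dp":[-0.05,0.23,0],"rotation":[0,0,-0.04]},{"grip":2.5,"dp":[-0.08,0.52,0],"rotation":[0,0,-0.09]},{"grip":2.5,"dp":[-0.10,0.81,0],"rotation":[0,0,-0.14]},{"grip":2.5,"dp":[-0.12,1.05,0],"rotation":[0,0,-0.18]},{"grip":2.5,"dp":[-0.12,1.17,0],"rotation":[0,0,-0.20]}]'; python3 st.py
python3 -m creep '[{"grip":2.5,"dp":[-0.05,-0.24,0],"rotation":[0,0,0.04]},{"grip":2.5,"dp":[-0.09,-0.54,0],"rotation":[0,0,0.09]},{"grip":2.5,"dp":[-0.10,-0.84,0],"rotation":[0,0,0.14]},{"grip":2.5,"dp":[-0.11,-1.08,0],"rotation":[0,0,0.18]},{"grip":2.5,"dp":[-0.12,-1.18,0],"rotation":[0,0,0.20]}]'; python3 st.py
python3 -c "
from h import *
p,d=bot.read_camera('wrist');cv2.imwrite('pics/w10.png',p[:,:,::-1])
p,d=bot.read_camera('scene');cv2.imwrite('pics/s10.png',cv2.resize(p[150:300,150:330,::-1],None,fx=4,fy=4))
"
python3 t.py 49.5 .1,11.8 .06,12.3 .01,12.8 -.04,13.4 -.08,13.9 -.1,14.2
python3 t.py 49.5 -.1,14.2 -.06,14.7 -.01,15.3 .04,15.8 .08,16.3 .1,16.6
```

```text
time: 9.4
tool_pos: [0.5618, -0.1326, 0.094]
tcp_rot: [2.165, 0.298, -2.185]
wrist_force: [0.1, 0.7, -3.0]
width: 0.345
tilt [ 1.000e-04 -4.000e-04 -1.004e-01] h mm 8.9 J off along y_m mm -0.35 F [ 0.1  0.7 -3. ] M [-0.37 -0.15  0.  ] w 0.345
time: 9.82
tool_pos: [0.5595, -0.1195, 0.0964]
tcp_rot: [2.092, 0.076, -2.074]
wrist_force: [-0.9, -0.7, -1.0]
width: 0.342
tilt [-9.000e-04 -1.000e-04  1.019e-01] h mm 11.33 J off along y_m mm 1.0 F [-0.9 -0.7 -1. ] M [0.27 0.07 0.02] w 0.342
0.06 12.3 dp cm -0.045 0.247 rot z -0.04
0.01 12.8 dp cm -0.075 0.56 rot z -0.09
-0.04 13.4 dp cm -0.098 0.878 rot z -0.14
-0.08 13.9 dp cm -0.108 1.135 rot z -0.18
-0.1 14.2 dp cm -0.113 1.266 rot z -0.2
-0.06 14.7 dp cm -0.045 -0.257 rot z 0.04
-0.01 15.3 dp cm -0.084 -0.582 rot z 0.09
0.04 15.8 dp cm -0.096 -0.911 rot z 0.14
0.08 16.3 dp cm -0.104 -1.178 rot z 0.18
0.1 16.6 dp cm -0.108 -1.313 rot z 0.2
```

View pics/s10.png

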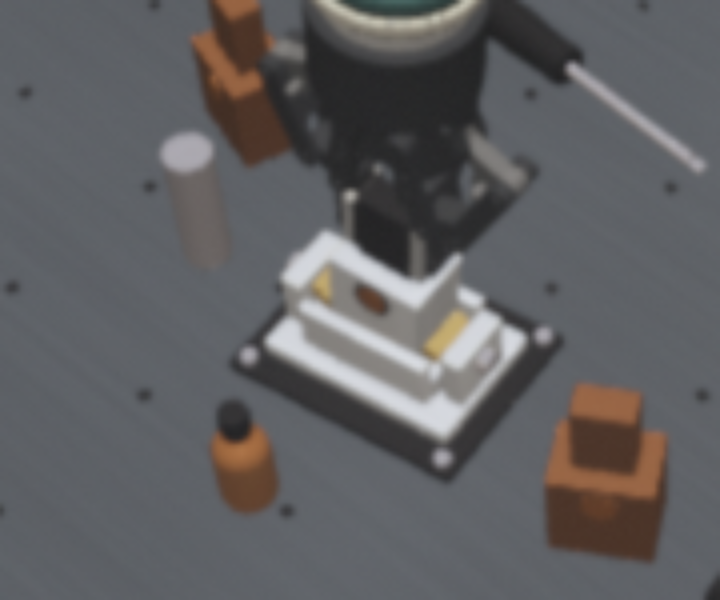

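View pics/w10.png

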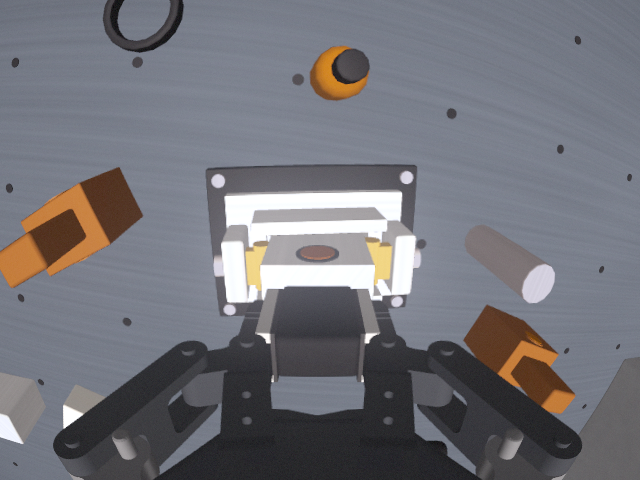

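The block is rising and still fixed in the grip (window at 317,253 unchanged). The seat still sits on its plate, so I continue.

```bash
python3 -m creep '[{"grip":2.5,"dp":[-0.05,0.25,0],"rotation":[0,0,-0.04]},{"grip":2.5,"dp":[-0.08,0.56,0],"rotation":[0,0,-0.09]},{"grip":2.5,"dp":[-0.10,0.88,0],"rotation":[0,0,-0.14]},{"grip":2.5,"dp":[-0.11,1.13,0],"rotation":[0,0,-0.18]},{"grip":2.5,"dp":[-0.11,1.25,0],"rotation":[0,0,-0.20]}]'; python3 st.py
python3 -m creep '[{"grip":2.5,"dp":[-0.05,-0.26,0],"rotation":[0,0,0.04]},{"grip":2.5,"dp":[-0.08,-0.58,0],"rotation":[0,0,0.09]},{"grip":2.5,"dp":[-0.10,-0.91,0],"rotation":[0,0,0.14]},{"grip":2.5,"dp":[-0.10,-1.16,0],"rotation":[0,0,0.18]},{"grip":2.5,"dp":[-0.11,-1.27,0],"rotation":[0,0,0.20]}]'; python3 st.py
python3 t.py 49.5 .1,16.6 .06,17.1 .01,17.6 -.04,18.2 -.08,18.7 -.1,19
python3 t.py 49.5 -.1,19 -.06,19.5 -.01,20.1 .04,20.7 .08,21.2 .1,21.5
python3 t.py 49.5 .1,21.5 .06,22 .01,22.5 -.04,23 -.08,23.5 -.1,23.8
```

```text
time: 10.33
tool_pos: [0.5621, -0.1338, 0.0989]
tcp_rot: [2.166, 0.299, -2.185]
wrist_force: [-0.5, 0.4, -1.5]
width: 0.341
tilt [ 8.000e-04 -1.000e-04 -1.017e-01] h mm 13.82 J off along y_m mm -0.94 F [-0.5  0.4 -1.5] M [-0.29 -0.01  0.01] w 0.341
time: 10.75
tool_pos: [0.5595, -0.1195, 0.101]
tcp_rot: [2.092, 0.077, -2.075]
wrist_force: [0.7, -0.4, -2.3]
width: 0.346
tilt [-0.0003 -0.0002  0.1009] h mm 15.93 J off along y_m mm 0.58 F [ 0.7 -0.4 -2.3] M [ 0.37  0.01 -0.05] w 0.346
0.06 17.1 dp cm -0.045 0.266 rot z -0.04
0.01 17.6 dp cm -0.073 0.603 rot z -0.09
-0.04 18.2 dp cm -0.094 0.945 rot z -0.14
-0.08 18.7 dp cm -0.1 1.221 rot z -0.18
-0.1 19.0 dp cm -0.103 1.361 rot z -0.2
-0.06 19.5 dp cm -0.044 -0.276 rot z 0.04
-0.01 20.1 dp cm -0.082 -0.626 rot z 0.09
0.04 20.7 dp cm -0.101 -0.98 rot z 0.14
0.08 21.2 dp cm -0.106 -1.266 rot z 0.18
0.1 21.5 dp cm -0.108 -1.411 rot z 0.2
0.06 22.0 dp cm -0.044 0.286 rot z -0.04
0.01 22.5 dp cm -0.071 0.647 rot z -0.09
-0.04 23.0 dp cm -0.079 1.012 rot z -0.14
-0.08 23.5 dp cm -0.082 1.307 rot z -0.18
-0.1 23.8 dp cm -0.084 1.456 rot z -0.2
```

```bash
python3 -m creep '[{"grip":2.5,"dp":[-0.05,0.26,0],"rotation":[0,0,-0.04]},{"grip":2.5,"dp":[-0.07,0.60,0],"rotation":[0,0,-0.09]},{"grip":2.5,"dp":[-0.09,0.94,0],"rotation":[0,0,-0.14]},{"grip":2.5,"dp":[-0.10,1.21,0],"rotation":[0,0,-0.18]},{"grip":2.5,"dp":[-0.10,1.34,0],"rotation":[0,0,-0.20]}]'; python3 st.py
python3 -m creep '[{"grip":2.5,"dp":[-0.04,-0.27,0],"rotation":[0,0,0.04]},{"grip":2.5,"dp":[-0.08,-0.62,0],"rotation":[0,0,0.09]},{"grip":2.5,"dp":[-0.10,-0.97,0],"rotation":[0,0,0.14]},{"grip":2.5,"dp":[-0.11,-1.25,0],"rotation":[0,0,0.18]},{"grip":2.5,"dp":[-0.11,-1.38,0],"rotation":[0,0,0.20]}]'; python3 st.py
```

```text
time: 11.17
tool_pos: [0.5622, -0.1343, 0.1036]
tcp_rot: [2.166, 0.299, -2.185]
wrist_force: [0.0, -0.1, -1.8]
width: 0.342
tilt [ 0.0007 -0.0002 -0.1015] h mm 18.58 J off along y_m mm -1.0 F [ 0.  -0.1 -1.8] M [-0.23  0.01  0.  ] w 0.342
time: 11.58
tool_pos: [0.5596, -0.1192, 0.1063]
tcp_rot: [2.092, 0.076, -2.074]
wrist_force: [-0.1, -0.1, 0.1]
width: 0.341
tilt [-0.0007  0.      0.1017] h mm 21.25 J off along y_m mm 0.23 F [-0.1 -0.1  0.1] M [-0.04  0.21 -0.04] w 0.341
```

```bash
python3 -m creep '[{"grip":2.5,"dp":[-0.04,0.29,0],"rotation":[0,0,-0.04]},{"grip":2.5,"dp":[-0.07,0.65,0],"rotation":[0,0,-0.09]},{"grip":2.5,"dp":[-0.08,1.01,0],"rotation":[0,0,-0.14]},{"grip":2.5,"dp":[-0.08,1.29,0],"rotation":[0,0,-0.18]},{"grip":2.5,"dp":[-0.09,1.43,0],"rotation":[0,0,-0.20]}]'; python3 st.py
python3 t.py 49.5 -.1,23.8 -.06,24.3 -.01,24.9 .04,25.5 .1,26.3
python3 t.py 49.5 .1,26.3 .06,26.8 .03,27.1 0,27.5
```

```text
time: 12.0
tool_pos: [0.562, -0.1324, 0.1094]
tcp_rot: [2.168, 0.304, -2.189]
wrist_force: [-2.2, 6.6, 3.8]
width: 0.342
tilt [ 0.0021 -0.0004 -0.1067] h mm 24.41 J off along y_m mm 1.87 F [-2.2  6.6  3.8] M [1.36 0.33 0.01] w 0.342
-0.06 24.3 dp cm -0.044 -0.295 rot z 0.04
-0.01 24.9 dp cm -0.08 -0.669 rot z 0.09
0.04 25.5 dp cm -0.097 -1.047 rot z 0.14
0.1 26.3 dp cm -0.099 -1.506 rot z 0.2
0.06 26.8 dp cm -0.044 0.305 rot z -0.04
0.03 27.1 dp cm -0.061 0.536 rot z -0.07
0.0 27.5 dp cm -0.082 0.769 rot z -0.1
```

```bash
python3 -c "
from h import *
p,d=bot.read_camera('wrist');cv2.imwrite('pics/w11.png',cv2.resize(p[140:400,180:460,::-1],None,fx=2.2,fy=2.2))
p,d=bot.read_camera('scene');cv2.imwrite('pics/s11.png',cv2.resize(p[170:290,170:310,::-1],None,fx=5,fy=5,interpolation=2))
"
```

```text
(no output)
```

View pics/s11.png

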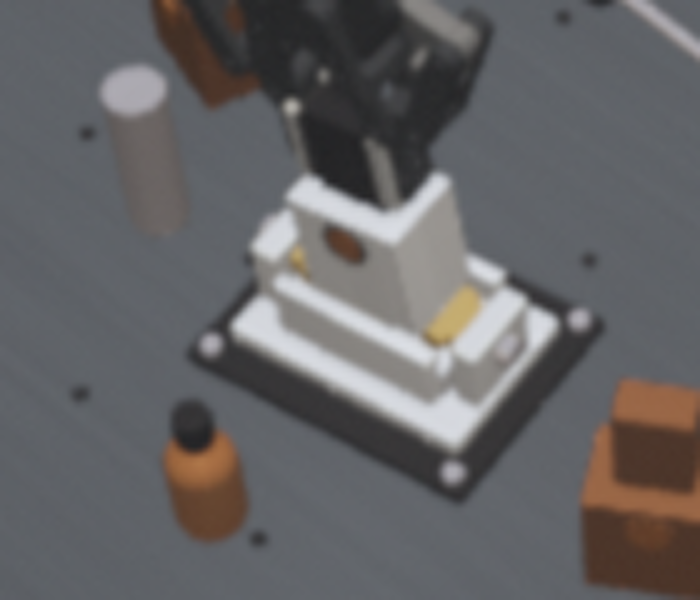

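View pics/w11.png

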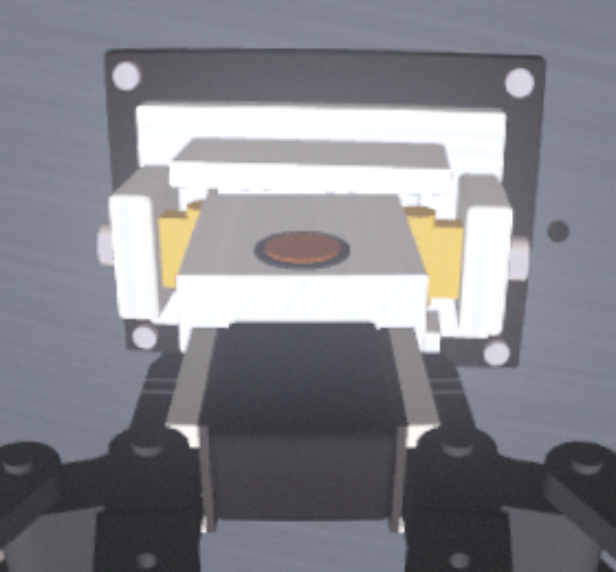

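```bash
python3 t.py 49.5 -.1,23.8 -.08,24.8 -.06,25.6 -.04,26.4 -.02,27.2 0,28
```

```text
-0.08 24.8 dp cm -0.099 -0.149 rot z 0.02
-0.06 25.6 dp cm -0.174 -0.3 rot z 0.04
-0.04 26.4 dp cm -0.246 -0.455 rot z 0.06
-0.02 27.2 dp cm -0.315 -0.613 rot z 0.08
0.0 28.0 dp cm -0.381 -0.774 rot z 0.1
```

```bash
python3 -m creep '[{"grip":2.5,"dp":[-0.06,-0.15,0],"rotation":[0,0,0.02]},{"grip":2.5,"dp":[-0.13,-0.30,0],"rotation":[0,0,0.04]},{"grip":2.5,"dp":[-0.21,-0.45,0],"rotation":[0,0,0.06]},{"grip":2.5,"dp":[-0.29,-0.61,0],"rotation":[0,0,0.08]},{"grip":2.5,"dp":[-0.37,-0.77,0],"rotation":[0,0,0.10]}]'; python3 st.py
```

```text
time: 12.52
tool_pos: [0.561, -0.1271, 0.1129]
tcp_rot: [2.129, 0.183, -2.129]
wrist_force: [-0.5, 0.6, -1.2]
width: 0.344
tilt [-0.0008 -0.0002  0.0028] h mm 27.45 J off along y_m mm -0.8 F [-0.5  0.6 -1.2] M [-0.02 -0.01 -0.03] w 0.344
```

```bash
python3 -m creep '[{"grip":2.5,"dp":[-0.3,-0.08,0],"rotation":[0,0,0]},{"grip":2.5,"dp":[-0.7,-0.08,0],"rotation":[0,0,0]},{"grip":2.5,"dp":[-1.2,-0.08,0],"rotation":[0,0,0]},{"grip":2.5,"dp":[-1.7,-0.08,0],"rotation":[0,0,0]},{"grip":2.5,"dp":[-2.05,-0.08,0],"rotation":[0,0,0]}]'; python3 st.py
python3 -m creep '[{"grip":2.5,"dp":[0,0,0],"rotation":[0,0,-0.002]},{"grip":2.5,"dp":[0,0,0],"rotation":[0,0,-0.002]},{"grip":2.5,"dp":[0,0,0],"rotation":[0,0,-0.002]}]'; python3 st.py
python3 -c "
from h import *
for n in('wrist','scene','top'):
    p,d=bot.read_camera(n);np.save('pics/f_'+n+'.npy',d);np.save('pics/fp_'+n+'.npy',p);cv2.imwrite('pics/f_'+n+'.png',p[:,:,::-1])
p=cv2.imread('pics/f_scene.png');cv2.imwrite('pics/f_sc.png',cv2.resize(p[150:290,170:330],None,fx=4.2,fy=4.2,interpolation=2))
"
```

```text
time: 12.93
tool_pos: [0.5615, -0.1268, 0.1346]
tcp_rot: [2.132, 0.184, -2.129]
wrist_force: [0.5, 0.4, -1.4]
width: 0.34
tilt [0.0004 0.0012 0.0007] h mm 49.17 J off along y_m mm -0.42 F [ 0.5  0.4 -1.4] M [-0.04  0.01  0.06] w 0.34
time: 13.18
tool_pos: [0.5609, -0.1264, 0.1334]
tcp_rot: [2.131, 0.187, -2.132]
wrist_force: [-0.1, -0.1, -2.1]
width: 0.343
tilt [ 0.0002 -0.     -0.002 ] h mm 48.0 J off along y_m mm 0.31 F [-0.1 -0.1 -2.1] M [-0.02  0.    0.  ] w 0.343
```

View pics/f_sc.png

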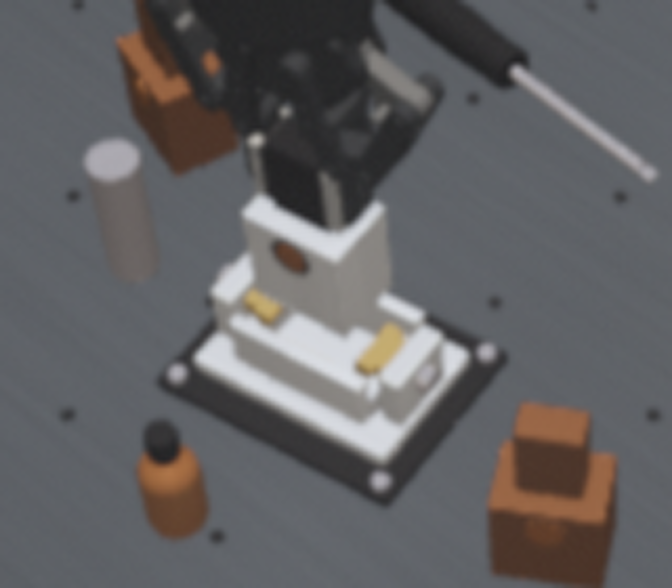

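View pics/f_wrist.png

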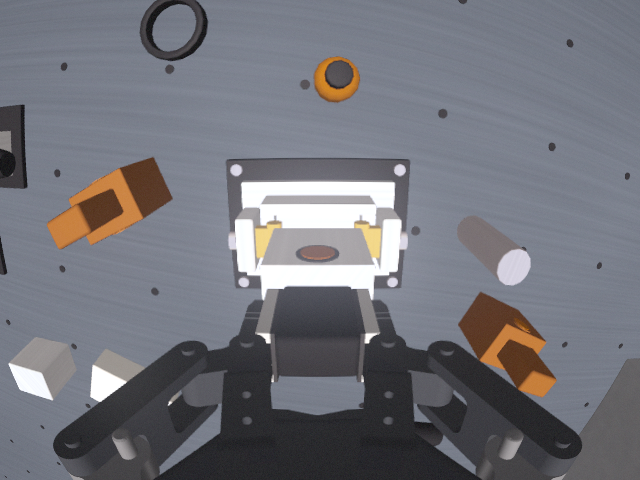

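View pics/f_top.png

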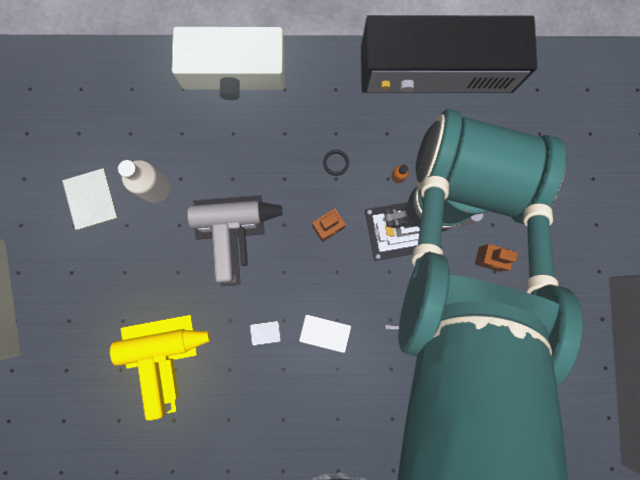

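```bash
python3 -c "
from h import *
c=bot.get_calibration('scene')
W0=cloud(c,np.load('pics/scene0_d.npy'));W1=cloud(c,np.load('pics/f_scene.npy'))
P=np.load('pics/fp_scene.npy')
T=np.radians(9.95);X=np.array([np.cos(T),np.sin(T)]);Y=np.array([-np.sin(T),np.cos(T)]);o=np.array([.5615,-.1268])
for n,W in(('before',W0),('after',W1)):
    q=W-np.r_[o,0];x=q[...,:2]@X;y=q[...,:2]@Y;z=W[...,2]
    for nm,m in (('house+',(abs(y-46)<0)|((abs(y-.046)<.004)&(abs(x)<.014)&(z>.03)&(z<.06))),('wall far',(abs(x-.023)<.004)&(abs(y)<.022)&(z>.03)&(z<.053)),('blocktop',(abs(x-.014)<.003)&(abs(y)<.022)&(z>.06))):
        print(n,nm,m.sum(),np.round(np.median(z[m]),4) if m.any() else '')
m=(abs(x)<.022)&(abs(y)<.027)&(z>.1)&(z<.119);print('block y range',np.percentile(y[m],[2,98]),'x',np.percentile(x[m],[2,98]))
m=(abs(x-.018)<.004)&(abs(y)<.02)&(z<.125)&(z>.05);print('x-face z pct',np.percentile(z[m],[1,3,97,99]))
"; python3 st.py
```

```text
before house+ 48 0.044
before wall far 126 0.0403
before blocktop 74 0.0664
after house+ 52 0.0447
after wall far 94 0.0395
after blocktop 412 0.1974
block y range [-0.02231065  0.02655337] x [-0.01387405  0.02054703]
x-face z pct [0.06077968 0.06200833 0.11494749 0.11617214]
tilt [-0.     -0.0007 -0.0023] h mm 47.66 J off along y_m mm 0.57 F [-1.   0.3 -2.1] M [-0.03 -0.02 -0.04] w 0.339
```

```bash
python3 -m creep '[{"grip":2.5,"dp":[0,0,0],"rotation":[0,0,0]},{"grip":2.5,"dp":[0,0,0],"rotation":[0,0,0]},{"grip":2.5,"dp":[0,0,0],"rotation":[0,0,0]},{"grip":2.5,"dp":[0,0,0],"rotation":[0,0,0]}]'; python3 st.py; python3 -c "
from workcell import bot
print(bot.finish_job())"
```

```text
time: 13.67
tool_pos: [0.5609, -0.1261, 0.1333]
tcp_rot: [2.131, 0.188, -2.132]
wrist_force: [0.2, 0.0, -2.3]
width: 0.34
tilt [-0.0002 -0.0001 -0.0021] h mm 47.95 J off along y_m mm 0.57 F [ 0.2  0.  -2.3] M [-0.01  0.    0.08] w 0.34
the job is handed in; nothing more can be done
None
```

The job is handed in at 13.7 s. I squeezed the grey gun's trigger and let it spring back. Then I gripped the block's tab across y, rocked it about ±0.1 rad through 9 swings while easing it up, and lifted it free. It is now held over its seat.

**Last checks:**
- **Trigger:** the blade swung about 15.6° (0.273 rad) between squeezed and let go, against 0.28 at the stop. Raising the grip from 20 to 35 N moved the fingers only 0.8 mm further. I took this as fully squeezed, though the measured angle is slightly short of the stop. A picture then showed the blade sprung back.
- **Block:** it rose 48 mm, so its underside is about 62 mm above the bench, or 20 mm above the mouth. Tilt is about 0.002 rad and it is within about 0.6 mm of the seat's centre line. It did not slip in the grip, and the force reading is about its own weight.
- **Seat:** the depth readings of the housing and wall tops before and after agree within 1 mm, so it was not lifted.
- **Bystanders:** none look moved in the last pictures. The arm hid some of them in the top view.

**One disagreement:** on the ninth swing, as the block was coming free, the wrist read about 8 N, partly pressing down on the seat, and the tool was pushed about 2 mm sideways. Straightening the block while lifting cleared it.

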